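Set out a solar floodlight for its capacity test

TASK

This dismantled solar floodlight is to be wired up for its capacity test: on the mat, lay the battery pack straight in front of the middle pair of terminals, the lamp head to its left in front of the left pair and the solar panel to its right in front of the right pair (left and right as the robot sees them). Each lies flat and face up, wholly on the bare mat, its length pointing squarely at the terminal strip. The two side brackets are not wanted for the test: stand each on its foot on the floor of the tray that already holds a bracket of the same hand.

Things in the scene. Friction and masses are not known exactly. Their poses are not given: they have to be found in the camera images.
- test_mat: Grey-green mat fixed to the bench, 180 (x) x 260 (y) x 3, with a black terminal strip on its back edge: x 50 to 90, top 25 above the bench; three pairs of posts (19 apart, tops at 41) centred at y = 80 (left), 0, -80 (right). Free area x -90 to 50, middle x=-20. Origin: centre of underside, x from the front edge to the strip, y left as the robot sees it, z up; turned up to 0.18 rad.
- left_tray: Open grey tray fixed to the bench, 140 (x) x 135 (y), 22 high, walls and floor 4. Holds one left-hand bracket, fixed along the back wall: web along y, middle at x=58, foot towards -x (to x=21), eye end towards +y. Free floor: x -66 to 21, y -63 to 63. Blank white card on the front (-x) wall. Origin: centre of underside, x to the back, z up; turned up to 0.25 rad.
- right_tray: Open grey tray fixed to the bench, 140 (x) x 135 (y), 22 high, walls and floor 4. Holds one right-hand bracket, fixed along the back wall: web along y, middle at x=58, foot towards -x (to x=21), eye end towards -y. Free floor: x -66 to 21, y -63 to 63. Blank white card on the front (-x) wall. Origin: centre of underside, x to the back, z up; turned up to 0.25 rad.
- lamp_head: White plastic floodlight head lying flat, its grid of 6 x 4 pale yellow LEDs facing up: 92 long (x) overall with the two hinge ears at -x, 56 wide (y), 26 high, about 120 g. Origin: centre of its underside; z up.
- solar_panel: Small solar panel in a black plastic frame lying flat, dark blue-black glass with thin silver lines facing up: 100 long (x), 55 wide (y), 15 thick, about 90 g. Origin: centre of its underside; z up.
- battery_pack: Battery pack of two round cells lying side by side in one blue sleeve, with a green protection board on its +x end: 71 long (x), 38 wide (y), 19 high, sides rounded (radius 9.5, so widest 9.5 above the bench), about 100 g. Origin: centre of its underside; x along the cells, z up.
- left_bracket: Cast aluminium bracket, 80 g, on its foot: upright web 80 long (x), 9 thick (y), 24 tall, 33 at the round eye that ends it at +x; flat foot 36x33, 5 thick, at the other end (x -40 to -4), out to y=+36.5. Left-hand: from above, eye end away from you, the foot points left. Origin: centre of the web's underside, z up. Pinch the web across its 9 mm beyond the foot (x 0 to 30).
- right_bracket: Cast aluminium bracket, 80 g, on its foot: upright web 80 long (x), 9 thick (y), 24 tall, 33 at the round eye that ends it at +x; flat foot 36x33, 5 thick, at the other end (x -40 to -4), out to y=-36.5. Right-hand: from above, eye end away from you, the foot points right. Origin: centre of the web's underside, z up. Pinch the web across its 9 mm beyond the foot (x 0 to 30).
Things that resemble listed ones, but are neither listed nor needed, are in the scene too. Several things look just like the battery_pack: the one meant starts farthest from the robot's base.

How it is judged:
At the end, for the whole second after the job is handed in: Flat on the mat: pack, lamp head and panel within 15 mm sideways of the lines of the middle, left and right terminals, within 0.26 rad of square to the strip, wholly on the mat's free part. Each bracket upright on the floor of its own hand's tray. All released and at rest (x of battery_pack in the frame of test_mat between -0.053 and 0.013 m and y of battery_pack in the frame of test_mat between -0.015 and 0.015 m and z of battery_pack in the frame of test_mat between 0.001 and 0.008 m and angle between each of battery_pack, lamp_head, solar_panel's own z axis and vertical below 0.1 rad and angle between the x axis of each of battery_pack, lamp_head, solar_panel and the x axis of test_mat, either way round below 0.26 rad and linear speed of each of battery_pack, lamp_head, solar_panel, left_bracket, right_bracket below 0.02 m/s and angular speed of each of battery_pack, lamp_head, solar_panel, left_bracket, right_bracket below 0.2 rad/s and x of lamp_head in the frame of test_mat between -0.043 and 0.003 m and y of lamp_head in the frame of test_mat between 0.065 and 0.095 m and z of lamp_head in the frame of test_mat between 0.001 and 0.008 m and x of solar_panel in the frame of test_mat between -0.041 and 0.001 m and y of solar_panel in the frame of test_mat between -0.095 and -0.065 m and z of solar_panel in the frame of test_mat between 0.001 and 0.008 m and x of left_bracket in the frame of left_tray between -0.066 and 0.05 m and y of left_bracket in the frame of left_tray between -0.066 and 0.066 m and z of left_bracket in the frame of left_tray between 0.002 and 0.008 m and angle between each of left_bracket, right_bracket's own z axis and vertical below 0.12 rad and x of right_bracket in the frame of right_tray between -0.066 and 0.05 m and y of right_bracket in the frame of right_tray between -0.066 and 0.066 m and z of right_bracket in the frame of right_tray between 0.002 and 0.008 m); the robot touches nothing.
It also fails if it takes over 128 s, if anything falls off the work surface, if the arm or the gripper's body presses on something with over 40 N, if the wrist force passes 120 N, or if a joint passes its speed limit or range.

ROBOT

A 6-joint arm with a two-finger parallel gripper is mounted at the origin on the work surface. World frame = base frame: x ahead of the robot, y to its left, z up, the work surface at z = 0. Lengths are in m, angles in rad, forces in N, time in s.
With the tool pointing down it reaches from about 0.25 to 0.775 m from the base axis. Payload 4 kg.
Tool frame: the origin (TCP) lies on the mounting face of the last link; the fingertips stand 173 mm ahead of it and the grasp point (between the pads) lies 155 mm ahead of it; z points along the fingers, y is the line along which they close (so a half turn about z gives the same grasp; the last joint's range is limited). The gripper opens to 85 mm and grips with 20 to 120 N. Pads are 22 mm wide; open, the fingers measure 114 mm over their backs; the gripper's body (76 mm by 85 mm) begins 54 mm behind the grasp point. The pads swing forward as they close: fully open they stand 13 mm farther back than shut.
Start: joints at [1.097, 0.087, 1.371, -0, 1.684, -0.103], TCP at [0.199, 0.513, 0.405] pointing down, gripper open.
Joint ranges: [-3.1, 3.1], [-0.76, 2.03], [0.27, 2.55], [-1.08, 4.22], [0.17, 2.65], [-2.57, 2.57]. Speed limits (rad/s): [2.79, 2.79, 3.14, 3.14, 3.14, 3.14].

INTERFACE

Orientations are given as a rotation vector (axis times angle).
In Python, from bench import r, cams gives the robot as it stands.
- The arm moves only by the tool jog_arm, never from a script. Its argument "motion" is a list of rows, each a list of 7 numbers: the opening, from 0 (shut) to 1 (fully open), then the shift along the world's x, y, z in units of 0.5 m (1.0 is 0.5 m), then the turn, a rotation vector about the world's x, y, z in units of 30 degrees (1.0 is 30 degrees). In form: [[gripper, tx, ty, tz, wx, wy, wz], ...]. A call has 1 to 8 rows; each row is the pose to reach, as a shift and turn from the pose commanded when the call began; what a row does not reach only later rows make up. A row lasts 1/12 s, in which the tool goes at most 41.7 mm and 7.16 degrees, less where a joint would pass 70% of its speed; a pose out of reach is approached as far as the arm can. A call with a number of a shift or a turn outside -1 to 1 is refused whole. A call with a gripper value outside its range is refused whole. The fingers move at their own pace and stop on an object; the grip force is fixed at half the most. Time passes only in rows, so rows that repeat a pose let the fingers close. It gives the time, the measured TCP pose, the force, the opening and the grip force at its end, in the units of the state.
- r.read_state(): the state, without advancing time (a new reading comes with each control period).
- cams.snapshot(name): name is "scene" or "top" or "wrist"; returns (picture, depth): 480x640x3 uint8, red, green, blue; 480x640 float32, m along the optical axis (not along the pixel's ray), 0 where there is no reading.
- cams.get_calibration(name): a dict with "camera_matrix" (3x3 intrinsics, pixels), "R" (3x3) and "t" (3): a world point X has camera coordinates R X + t. Camera axes: x right, y down, z forward; pixel columns grow to the right and rows downward; lengths in m; the calibration is good to about 2 mm. The wrist camera is an equidistant fisheye: a pixel r from the principal point sees the ray r / f radians off the axis. A picture is of the moment at which its call begins: read the wrist's pose just before it. get_calibration takes no time and is no camera call; for the wrist camera it gives the pose at the moment of the call.
- r.finish_job(): hands the job in; it is judged then, once.
The state is a dict: "t": time; "joint_positions": joint angles; "qd": joint speeds; "effort": joint torques, N m; "tool_pos": TCP position; "ee_rot": TCP orientation; "contact_force": force on the tool from outside, world axes, zero at the start; "ft_torque": the same for the moment, N m; "gripper_width": opening from 0.0 (shut) to 1.0 (fully open); "gripper_force": force on a finger pad.
Only numpy, scipy, OpenCV 4.12 (cv2) and the standard library are available. Lean on these libraries where they do the work, as an engineer would, in place of code of your own. Each camera call takes 0.05 s, during which the arm holds its last target. There are 200 camera calls.

## Working session

There is one attempt and no reset: what is moved stays moved. The work goes in short steps, Python scripts to look and compute and a tool call to move; the robot and the scene stay as the last step left them, time stands still between calls to the robot, and variables do not carry over. Pictures are saved under pics/ and viewed, at most 14 in all, crops included, and the job is handed in when it is done.

Besides the shell and the picture viewer there is one more tool, called after ">>>" by a JSON object that holds its "op" and its "data". jog_arm: Moves the arm, as the interface text tells. Its arguments: {"type":"object","properties":{"motion":{"type":"array","items":{"type":"array","items":{"type":"number","minimum":-1,"maximum":1}}}},"required":["motion"]}

```bash
ls; mkdir -p pics; python3 - <<'E'
from bench import r,cams
import cv2
s=r.read_state();print(s)
for n in ("top","scene"):
    p,d=cams.snapshot(n);cv2.imwrite(f"pics/{n}0.png",p[:,:,::-1]);
    import numpy as np
    np.savez(f"{n}0.npz",p=p,d=d);c=cams.get_calibration(n);print(n,c)
E
```

```text
pics
{'t': 0.0, 'joint_positions': array([ 1.09690500e+00,  8.79625833e-02,  1.37230199e+00,  3.21903161e-05,
        1.68362131e+00, -1.03079594e-01]), 'qd': array([ 1.18572968e-04,  7.50318491e-04,  4.03026635e-04, -9.14535677e-04,
       -3.30956411e-05,  6.49952878e-04]), 'effort': array([-1.10556201e-03, -3.51862586e+01, -3.13270569e+01, -4.09965733e-04,
        1.10044191e-02, -5.23482868e-06]), 'tool_pos': array([0.19923719, 0.51251188, 0.40351034]), 'ee_rot': array([-0.57900654, -3.08707831,  0.00343829]), 'contact_force': array([-0.44432343,  0.33473345, -0.46292049]), 'ft_torque': array([ 0.0012031 , -0.00932634,  0.05798394]), 'gripper_force': 0.0, 'gripper_width': 1.0055822937441026}
top {'camera_matrix': array([[470.65348155,   0.        , 316.11811329],
       [  0.        , 470.65348155, 250.11527773],
       [  0.        ,   0.        ,   1.        ]]), 'R': array([[-0.01554944, -0.99977046,  0.01473914],
       [-0.99539256,  0.01408311, -0.0948436 ],
       [ 0.09461425, -0.01614599, -0.99538307]]), 't': array([0.0113097 , 0.44598203, 0.75007159])}
scene {'camera_matrix': array([[476.48865956,   0.        , 333.20853502],
       [  0.        , 476.48865956, 243.28249693],
       [  0.        ,   0.        ,   1.        ]]), 'R': array([[-0.83538146,  0.54964341,  0.00547147],
       [ 0.372133  ,  0.57286026, -0.73030689],
       [-0.40454276, -0.60804872, -0.68309729]]), 't': array([ 0.35865477, -0.12214423,  1.2403877 ])}
```

View pics/top0.png

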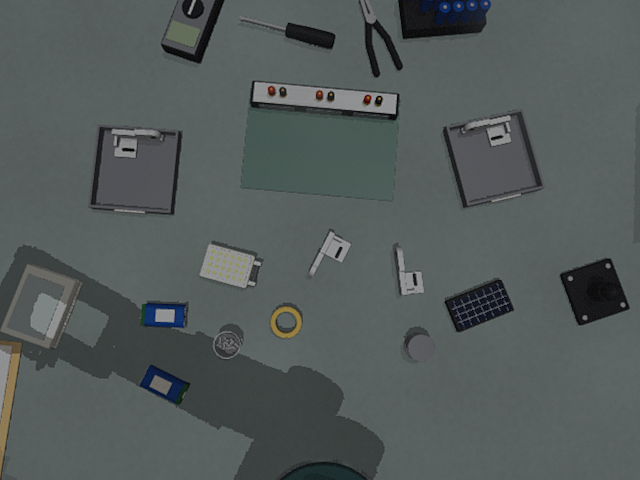

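View pics/scene0.png

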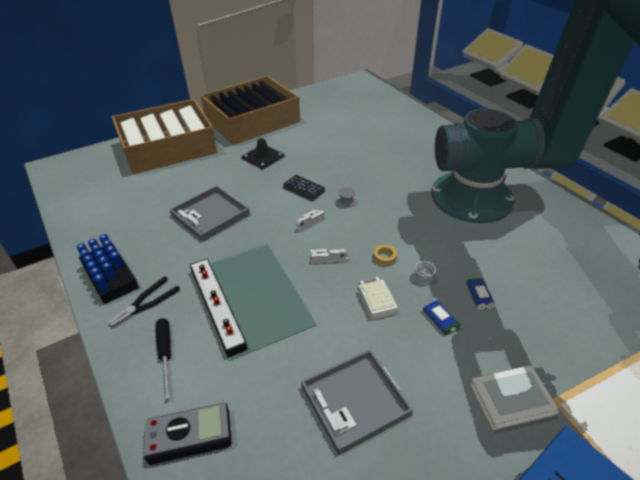

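Top view: packs at (165,315) and (165,384), with the charger's loose cells at (440,8). The lamp is at (230,265) and the panel at (480,305). Brackets are at (327,252) and (407,270), and trays at (137,170) and (492,160). By foot and eye direction, the tray on the picture's left seems to hold a right-hand bracket, so I'll check that in a crop.

```bash
cat > h.py <<'E'
import numpy as np,cv2
from bench import r,cams
def ray(n,uv,h):
    c=cams.get_calibration(n);K,R,t=map(np.array,(c["camera_matrix"],c["R"],c["t"]))
    uv=np.atleast_2d(uv).astype(float);d=(np.linalg.inv(K)@np.c_[uv,np.ones(len(uv))].T).T@R
    o=-R.T@t;return o+d*((h-o[2])/d[:,2])[:,None]
def rect(n,mask,h):
    cs=[c for c in cv2.findContours(mask.astype(np.uint8),cv2.RETR_EXTERNAL,cv2.CHAIN_APPROX_NONE)[0]]
    c=max(cs,key=cv2.contourArea)[:,0]
    P=ray(n,c,h)[:,:2]
    (cx,cy),(w,l),a=cv2.minAreaRect((P*1000).astype(np.float32))
    if w<l: a+=90; w,l=l,w
    return np.round([cx,cy,w,l,(a+90)%180-90],1)  # mm, deg: long axis angle
E
python3 - <<'E'
from h import *
z=np.load("top0.npz");p=z["p"];d=z["d"]
a=[(90,105,190,220),(440,95,540,210),(295,220,365,290),(375,235,445,305)]
ims=[cv2.resize(p[y0:y1,x0:x1],(390,290),interpolation=3) for x0,y0,x1,y1 in a]
cv2.imwrite("pics/m1.png",np.vstack([np.hstack(ims[:2]),np.hstack(ims[2:])])[:,:,::-1])
a=[(130,290,200,350),(130,355,200,415),(190,230,275,300),(435,270,525,340)]
ims=[cv2.resize(p[y0:y1,x0:x1],(390,290),interpolation=3) for x0,y0,x1,y1 in a]
cv2.imwrite("pics/m2.png",np.vstack([np.hstack(ims[:2]),np.hstack(ims[2:])])[:,:,::-1])
# masks
hsv=cv2.cvtColor(p,cv2.COLOR_RGB2HSV);g=p.max(2)
def box(m,b):
    o=np.zeros_like(m);x0,y0,x1,y1=b;o[y0:y1,x0:x1]=m[y0:y1,x0:x1];return o
blue=(p[:,:,2].astype(int)-p[:,:,0]>50)
for uv in [(165,315),(165,384),(230,265),(480,305),(320,150),(137,180),(492,170),(266,93)]:
    print(uv,hsv[uv[1],uv[0]],round(float(d[uv[1],uv[0]]),3))
print("bat1",rect("top",box(blue,(130,290,200,340)),.0095),"bat2",rect("top",box(blue,(130,350,200,420)),.0095))
print("lamp",rect("top",box(g>150,(190,230,275,300)),.026))
print("panel",rect("top",box((g<75),(435,270,525,340)),.015))
print("bA",rect("top",box(g>120,(295,220,365,290)),.015),"bB",rect("top",box(g>120,(375,235,445,305)),.015))
for nm,uv,h in [("matfront",[(241,187),(393,201)],.003),("stripfront top",[(251,104),(398,116)],.025),("posts",[(271,90),(283,92),(319,95),(331,97),(367,100),(379,101)],.041)]:
    print(nm,np.round(ray("top",uv,h)[:,:2],4).tolist())
for nm,q in [("TL",[(100,125),(182,128),(174,213),(92,208)]),("TR",[(444,124),(521,110),(542,186),(466,207)])]:
    P=ray("top",q,.022)[:,:2];print(nm,np.round(P,3).tolist(),P.mean(0),[round(float(np.linalg.norm(P[i]-P[i-1])),3) for i in range(4)])
E
```

```text
(165, 315) [120   5 148] 0.76
(165, 384) [ 19  19 108] 0.752
(230, 265) [ 34  12 145] 0.76
(480, 305) [108  25  52] 0.772
(320, 150) [84 43 89] 0.804
(137, 180) [120  12  86] 0.796
(492, 170) [105  11  89] 0.804
(266, 93) [105  10 148] 0.792
bat1 [344.1 254.7  64.1  35.4  86.7] bat2 [233.7 257.5  63.7  31.4  59.6]
lamp [426.5 101.4   8.3   3.1  75.1]
panel [ 353.7 -260.5  103.1   60.2  -69.5]
bA [434.8 -17.9  75.7  39.8 -29.1] bB [ 409.8 -149.5   73.6   35.8    5.5]
matfront [[0.5571, 0.13], [0.5298, -0.1275]]
stripfront top [[0.6933, 0.1101], [0.6701, -0.1364]]
posts [[0.7102, 0.0752], [0.7066, 0.0555], [0.7009, -0.0037], [0.6973, -0.0235], [0.6916, -0.0828], [0.6897, -0.1025]]
TL [[0.661, 0.362], [0.654, 0.226], [0.511, 0.237], [0.521, 0.371]] [0.58646671 0.29886878] [0.14, 0.136, 0.144, 0.134]
TR [[0.657, -0.214], [0.68, -0.346], [0.548, -0.374], [0.514, -0.245]] [ 0.59972813 -0.29501014] [0.146, 0.134, 0.134, 0.134]
```

View pics/m1.png

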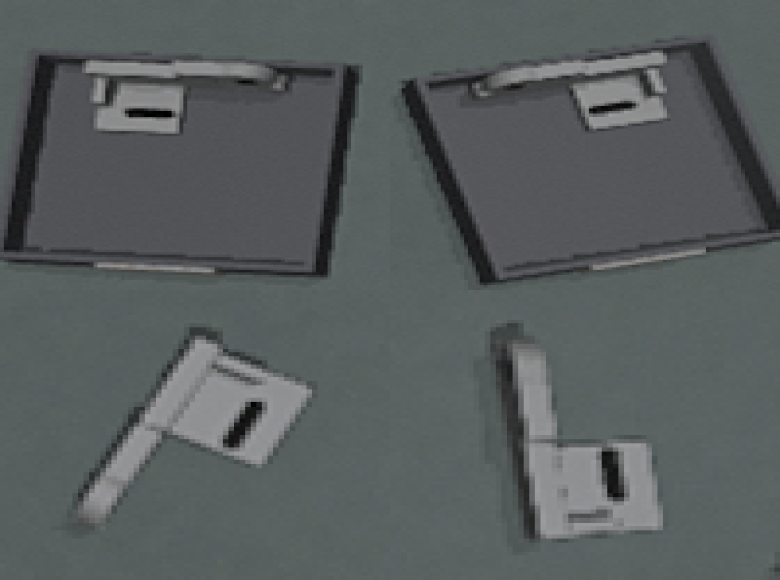

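View pics/m2.png

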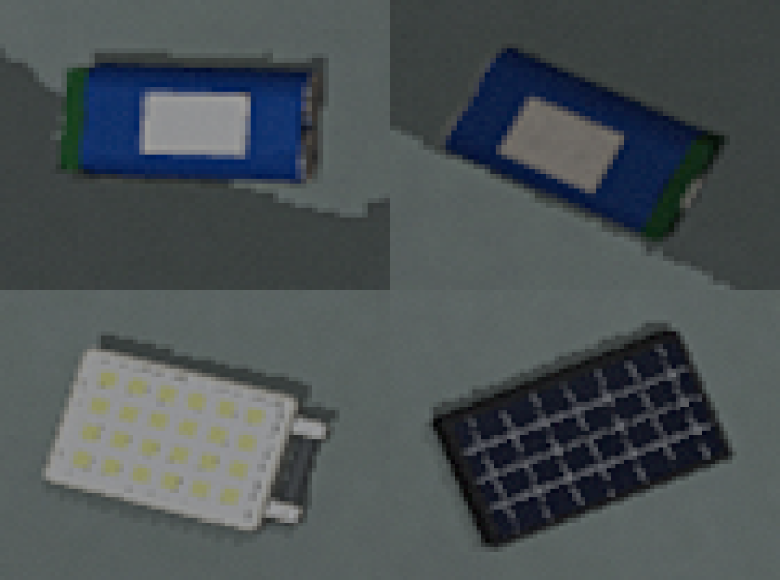

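The crops confirm three points:
- **Trays:** the one on the picture's left (137,170) holds a right-hand bracket, so it is right_tray. The one on the right (492,160) is left_tray.
- **Brackets:** the one at (327,252) is left-hand (eye at its lower-left end). The one at (407,270) is right-hand.
- **Battery:** the pack at (165,315) is 428 mm from the base and the other 348 mm, so I take (165,315).

Next I refine the lamp and the webs.

```bash
python3 - <<'E'
from h import *
z=np.load("top0.npz");p=z["p"];d=z["d"]
g=p.max(2)
m=np.zeros(g.shape,bool);m[230:300,190:275]=(p.min(2)>100)[230:300,190:275]
print("lamp",rect("top",m,.026), m.sum())
# bracket web ends (top line centre) from crop pixels; depth check
for n,e,f in [("A",(312.4,270.5),(332.3,233.5)),("B",(468-468+375+520/5.571-70*1,235+(345-290)/4.143),(375+(550-390)/5.571,235+(535-290)/4.143))]:
    if n=="B": e=(375+(522-390)/5.571,235+(345-290)/4.143)
    E=ray("top",[e],.030)[0];F=ray("top",[f],.024)[0]
    v=(E-F)[:2];print(n,e,f,E[:2],F[:2],np.linalg.norm(v),np.degrees(np.arctan2(v[1],v[0])))
    # height image from depth
c=cams.get_calibration("top");K,R,t=map(np.array,(c["camera_matrix"],c["R"],c["t"]))
v,u=np.mgrid[:480,:640];X=(np.stack([(u-K[0,2])/K[0,0]*d,(v-K[1,2])/K[1,1]*d,d],-1)-t)@R
for n,b in [("A",(295,220,365,290)),("B",(375,235,445,305))]:
    x0,y0,x1,y1=b;P=X[y0:y1,x0:x1].reshape(-1,3);w=P[(P[:,2]>.017)&(P[:,2]<.05)]
    if len(w)>10:
        print(n,len(w),cv2.minAreaRect((w[:,:2]*1000).astype(np.float32)),w.mean(0),"zmax",w[:,2].max())
E
```

```text
lamp [421.2 143.9  91.7  55.2  73.7] 1582
A (312.4, 270.5) (332.3, 233.5) [0.41232104 0.01133944] [ 0.47279934 -0.02221119] 0.0691611897891469 150.9804690982427
B (398.69413031771677, 248.27540429640356) (403.7201579608688, 294.1358918657977) [ 0.44636027 -0.12935516] [ 0.37208196 -0.13627884] 0.0746002953125283 5.3253066269820435
A 277 ((439.145263671875, -3.751361846923828), (24.421815872192383, 78.05172729492188), 49.611366271972656) [ 0.439009   -0.00398715  0.02797514] zmax 0.03633887600402076
B 333 ((410.8463134765625, -138.99899291992188), (78.993896484375, 22.30776023864746), 7.687680721282959) [ 0.41019153 -0.13292857  0.02706229] zmax 0.03578424938759729
```

>>> {"op": "jog_arm", "data": {"motion": [[1, 0.228, -0.51, -0.12, 0, 0, -0.13], [1, 0.228, -0.51, -0.12, 0, 0, -0.13], [1, 0.228, -0.51, -0.12, 0, 0, -0.13], [1, 0.228, -0.51, -0.12, 0, 0, -0.13], [1, 0.228, -0.51, -0.12, 0, 0, -0.13], [1, 0.228, -0.51, -0.12, 0, 0, -0.13], [1, 0.228, -0.51, -0.12, 0, 0, -0.13], [1, 0.228, -0.51, -0.12, 0, 0, -0.13]]}}

```text
t: 0.77
tool_pos: [0.3146, 0.253, 0.3425]
ee_rot: [-0.696, -3.063, 0.008]
contact_force: [-1.0, -0.1, 0.2]
gripper_width: 1.002
gripper_force: 0.0
```

>>> {"op": "jog_arm", "data": {"motion": [[1, 0.228, -0.51, -0.12, 0, 0, -0.13], [1, 0.228, -0.51, -0.12, 0, 0, -0.13], [1, 0.228, -0.51, -0.12, 0, 0, -0.13], [1, 0.228, -0.51, -0.12, 0, 0, -0.13], [1, 0.228, -0.51, -0.12, 0, 0, -0.13], [1, 0.228, -0.51, -0.12, 0, 0, -0.13], [1, 0.228, -0.51, -0.12, 0, 0, -0.13], [1, 0.228, -0.51, -0.12, 0, 0, -0.13]]}}

```text
t: 1.43
tool_pos: [0.4286, -0.0015, 0.283]
ee_rot: [-0.797, -3.037, 0.004]
contact_force: [-0.2, 0.4, 0.6]
gripper_width: 0.995
gripper_force: 0.0
```

```bash
cat >> h.py <<'E'
def wproj(X,c):
    K,R,t=map(np.array,(c["camera_matrix"],c["R"],c["t"]));q=R@np.array(X)+t
    th=np.arctan2(np.hypot(q[0],q[1]),q[2]);k=th/max(np.hypot(q[0],q[1]),1e-9)
    return K[0,2]+K[0,0]*k*q[0],K[1,2]+K[1,1]*k*q[1]
E
python3 - <<'E'
from h import *
c=cams.get_calibration("wrist");p,d=cams.snapshot("wrist");p=p.copy()
a=np.radians(151);o=np.array([.440,-.0045]);ex=np.array([np.cos(a),np.sin(a)])
for s,h in((-40,.024),(0,.024),(15,.024),(36,.033)):
    u,v=wproj([*(o+ex*s/1000),h],c);print(s,u,v);cv2.circle(p,(int(u),int(v)),3,(255,0,0),1)
cv2.imwrite("pics/w1.png",p[:,:,::-1])
E
```

```text
-40 323.5504898382653 322.2161044348937
0 323.61106755574997 269.2437554614727
15 323.60353959041214 247.60881931918655
36 323.81279629656257 219.25824334317886
```

View pics/w1.png

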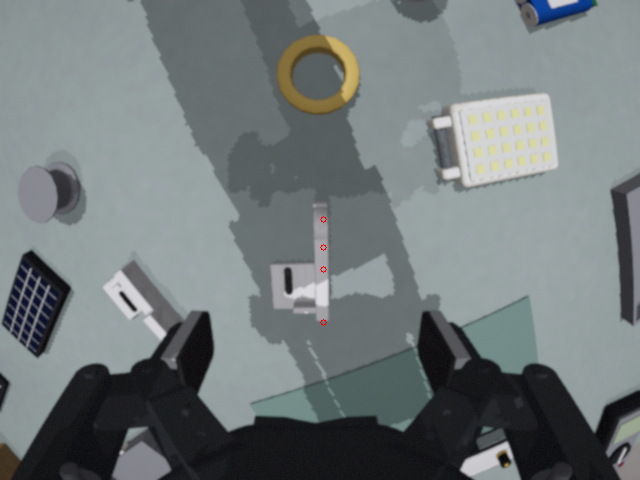

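Overlay fits: the web is at u≈321, v 203–318, within 2 px sideways and about 5 mm towards the eye end. Descending to grasp.

>>> {"op": "jog_arm", "data": {"motion": [[1, -0.011, 0.013, -0.07, 0, 0, 0], [1, -0.011, 0.013, -0.14, 0, 0, 0], [1, -0.011, 0.013, -0.19, 0, 0, 0], [1, -0.011, 0.013, -0.212, 0, 0, 0], [1, -0.011, 0.013, -0.212, 0, 0, 0], [0, -0.011, 0.013, -0.212, 0, 0, 0], [0, -0.011, 0.013, -0.212, 0, 0, 0], [0, -0.011, 0.013, -0.212, 0, 0, 0]]}}

```text
t: 2.15
tool_pos: [0.4227, 0.0096, 0.1805]
ee_rot: [0.786, 3.038, 0.001]
contact_force: [-0.2, 0.2, -0.4]
gripper_width: 0.607
gripper_force: 0.0
```

>>> {"op": "jog_arm", "data": {"motion": [[0, 0, 0, 0, 0, 0, 0], [0, 0, 0, 0, 0, 0, 0], [0, 0, 0, 0, 0, 0, 0], [0, 0, 0, 0, 0, 0, 0], [0, 0, 0, 0, 0, 0, 0]]}}

```text
t: 2.57
tool_pos: [0.4222, 0.009, 0.1795]
ee_rot: [0.788, 3.04, 0.0]
contact_force: [-1.1, -0.1, 5.2]
gripper_width: 0.089
gripper_force: 59.4
```

>>> {"op": "jog_arm", "data": {"motion": [[0, 0, 0, 0.06, 0, 0, 0], [0, 0, 0, 0.14, 0, 0, 0], [0, 0.16, -0.29, 0.15, 0, 0, -0.82], [0, 0.16, -0.29, 0.15, 0, 0, -0.82], [0, 0.16, -0.29, 0.15, 0, 0, -0.82], [0, 0.16, -0.29, 0.15, 0, 0, -0.82], [0, 0.16, -0.29, 0.15, 0, 0, -0.82], [0, 0.16, -0.29, 0.15, 0, 0, -0.82]]}}

```text
t: 3.23
tool_pos: [0.5022, -0.1377, 0.2528]
ee_rot: [-1.421, -2.8, -0.0]
contact_force: [-0.2, 1.3, 0.0]
gripper_width: 0.093
gripper_force: 58.7
```

>>> {"op": "jog_arm", "data": {"motion": [[0, 0.16, -0.29, 0, 0, 0, -0.82], [0, 0.16, -0.29, 0, 0, 0, -0.82], [0, 0.16, -0.29, 0, 0, 0, -0.82], [0, 0.16, -0.29, 0, 0, 0, -0.82], [0, 0.16, -0.29, 0, 0, 0, -0.82], [0, 0.16, -0.29, 0, 0, 0, -0.82], [0, 0.16, -0.29, 0, 0, 0, -0.82]]}}

```text
t: 3.82
tool_pos: [0.5814, -0.2796, 0.2527]
ee_rot: [-1.979, -2.436, -0.001]
contact_force: [0.3, 0.3, -0.3]
gripper_width: 0.09
gripper_force: 58.8
```

```bash
python3 - <<'E'
from h import *
s=r.read_state();print(s["tool_pos"],s["ee_rot"],s["gripper_width"],s["joint_positions"])
c=cams.get_calibration("wrist");p,d=cams.snapshot("wrist")
cv2.imwrite("pics/w2.png",p[:,:,::-1])
E
```

```text
[ 0.58140062 -0.27959315  0.25265672] [-1.97869455e+00 -2.43616587e+00 -6.65387921e-04] 0.08993163519851677 [-5.36299331e-01  3.68027896e-01  1.33865374e+00  8.77761312e-04
  1.43791644e+00 -7.42921516e-01]
```

View pics/w2.png

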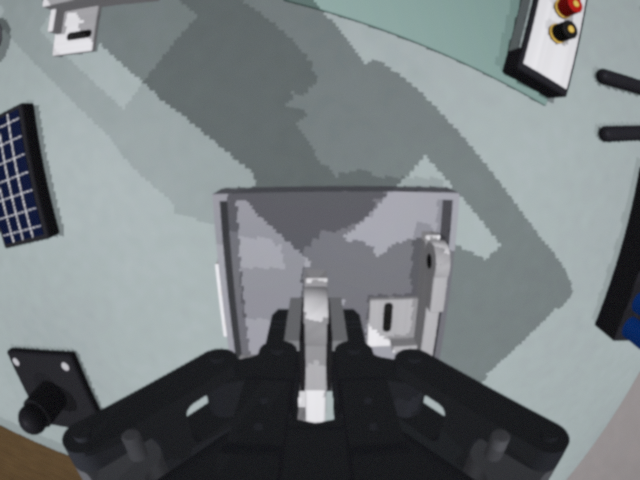

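The bracket hangs upright, square to the tray (eye at (316,285)), clear of the fixed one. Lowering and releasing.

>>> {"op": "jog_arm", "data": {"motion": [[0, 0, -0.002, -0.06, 0, 0, 0], [0, 0, -0.002, -0.1, 0, 0, 0], [0, 0, -0.002, -0.125, 0, 0, 0], [0, 0, -0.002, -0.136, 0, 0, 0], [0, 0, -0.002, -0.14, 0, 0, 0], [0, 0, -0.002, -0.14, 0, 0, 0], [0, 0, -0.002, -0.14, 0, 0, 0]]}}

```text
t: 4.45
tool_pos: [0.5821, -0.2816, 0.185]
ee_rot: [1.98, 2.436, 0.001]
contact_force: [-0.3, -0.2, -0.6]
gripper_width: 0.092
gripper_force: 58.8
```

>>> {"op": "jog_arm", "data": {"motion": [[0.35, 0, 0, 0, 0, 0, 0], [0.35, 0, 0, 0, 0, 0, 0], [0.35, 0, 0, 0, 0, 0, 0], [0.35, 0, 0, 0.03, 0, 0, 0], [0.35, 0, 0, 0.1, 0, 0, 0], [0.4, 0, 0, 0.17, 0, 0, 0], [0.4, 0, 0, 0.2, 0, 0, 0]]}}

```text
t: 5.03
tool_pos: [0.5827, -0.2825, 0.2898]
ee_rot: [1.977, 2.43, 0.002]
contact_force: [0.2, -0.4, 0.4]
gripper_width: 0.403
gripper_force: 0.0
```

>>> {"op": "jog_arm", "data": {"motion": [[1, -0.46, 0.044, 0, 0, 0, 0.29], [1, -0.46, 0.044, 0, 0, 0, 0.29], [1, -0.46, 0.044, 0, 0, 0, 0.29], [1, -0.46, 0.044, 0, 0, 0, 0.29], [1, -0.46, 0.044, 0, 0, 0, 0.29], [1, -0.46, 0.044, 0, 0, 0, 0.29], [1, -0.46, 0.044, 0, 0, 0, 0.29], [1, -0.46, 0.044, 0, 0, 0, 0.29]]}}

```text
t: 5.7
tool_pos: [0.351, -0.2599, 0.2845]
ee_rot: [1.793, 2.577, -0.0]
contact_force: [0.1, -0.5, 0.5]
gripper_width: 0.997
gripper_force: 0.0
```

```bash
python3 - <<'E'
from h import *
s=r.read_state();print(s["tool_pos"],s["ee_rot"],s["gripper_width"])
c=cams.get_calibration("wrist");p,d=cams.snapshot("wrist");p=p.copy()
a=np.radians(-69.5);o=np.array([.352,-.260]);ex=np.array([np.cos(a),np.sin(a)]);ey=np.array([-ex[1],ex[0]])
for i,j in((0,0),(50,0),(-50,0),(0,27.5),(0,-27.5),(50,27.5),(-50,-27.5)):
    u,v=wproj([*(o+(ex*i+ey*j)/1000),.015],c);cv2.circle(p,(int(u),int(v)),3,(255,0,0),1)
cv2.imwrite("pics/w3.png",p[:,:,::-1])
E
```

```text
[ 0.35101134 -0.25990556  0.2844552 ] [ 1.79272552e+00  2.57705582e+00 -2.56642152e-05] 0.9970622175148733
```

View pics/w3.png

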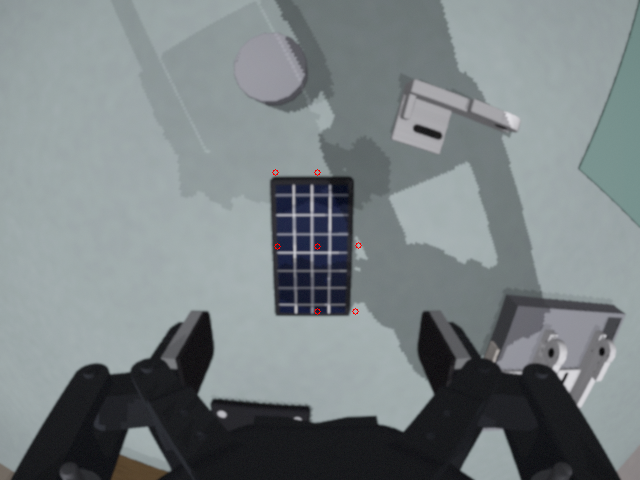

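Panel at u 271–352, v 178–316: within 4 mm. The first bracket stands in its tray at lower right. Grasping.

>>> {"op": "jog_arm", "data": {"motion": [[1, -0.007, -0.002, -0.07, 0, 0, 0], [1, -0.007, -0.002, -0.14, 0, 0, 0], [1, -0.007, -0.002, -0.2, 0, 0, 0], [1, -0.007, -0.002, -0.224, 0, 0, 0], [1, -0.007, -0.002, -0.224, 0, 0, 0], [1, -0.007, -0.002, -0.224, 0, 0, 0], [0, -0.007, -0.002, -0.224, 0, 0, 0], [0, -0.007, -0.002, -0.224, 0, 0, 0]]}}

```text
t: 6.42
tool_pos: [0.3495, -0.2617, 0.1736]
ee_rot: [1.789, 2.578, -0.001]
contact_force: [0.2, -0.7, 0.6]
gripper_width: 0.75
gripper_force: 0.0
```

>>> {"op": "jog_arm", "data": {"motion": [[0, 0, 0, 0, 0, 0, 0], [0, 0, 0, 0, 0, 0, 0], [0, 0, 0, 0, 0, 0, 0], [0, 0, 0, 0, 0, 0, 0]]}}

```text
t: 6.75
tool_pos: [0.3493, -0.2617, 0.1739]
ee_rot: [1.789, 2.576, -0.001]
contact_force: [0.7, -0.2, 6.1]
gripper_width: 0.626
gripper_force: 65.4
```

>>> {"op": "jog_arm", "data": {"motion": [[0, 0, 0, 0.08, 0, 0, 0], [0, 0, 0, 0.15, 0, 0, 0], [0, 0.17, 0.118, 0.16, 0, 0, 0.7], [0, 0.17, 0.118, 0.16, 0, 0, 0.7], [0, 0.17, 0.118, 0.16, 0, 0, 0.7], [0, 0.17, 0.118, 0.16, 0, 0, 0.7], [0, 0.17, 0.118, 0.16, 0, 0, 0.7]]}}

```text
t: 7.33
tool_pos: [0.4337, -0.2012, 0.2518]
ee_rot: [-1.29, -2.864, 0.001]
contact_force: [-0.2, -0.2, -1.7]
gripper_width: 0.625
gripper_force: 64.6
```

>>> {"op": "jog_arm", "data": {"motion": [[0, 0.17, 0.118, 0, 0, 0, 0.7], [0, 0.17, 0.118, 0, 0, 0, 0.7], [0, 0.17, 0.118, 0, 0, 0, 0.7], [0, 0.17, 0.118, 0, 0, 0, 0.7], [0, 0.17, 0.118, 0, 0, 0, 0.7]]}}

```text
t: 7.75
tool_pos: [0.518, -0.143, 0.2512]
ee_rot: [-0.75, -3.049, 0.001]
contact_force: [-0.5, -0.3, -1.0]
gripper_width: 0.623
gripper_force: 64.6
```

>>> {"op": "jog_arm", "data": {"motion": [[0, 0.17, 0.118, 0, 0, 0, 0.7], [0, 0.17, 0.118, 0, 0, 0, 0.7], [0, 0.17, 0.118, 0, 0, 0, 0.7], [0, 0.17, 0.118, 0, 0, 0, 0.7], [0, 0.17, 0.118, 0, 0, 0, 0.7], [0, 0.17, 0.118, 0, 0, 0, 0.7]]}}

```text
t: 8.25
tool_pos: [0.602, -0.0853, 0.2513]
ee_rot: [-0.185, -3.134, 0.001]
contact_force: [-1.0, -1.1, -1.1]
gripper_width: 0.624
gripper_force: 64.6
```

>>> {"op": "jog_arm", "data": {"motion": [[0, 0.003, 0.001, -0.06, 0, 0, 0], [0, 0.003, 0.001, -0.11, 0, 0, 0], [0, 0.003, 0.001, -0.135, 0, 0, 0], [0, 0.003, 0.001, -0.147, 0, 0, 0], [0, 0.003, 0.001, -0.15, 0, 0, 0], [0, 0.003, 0.001, -0.15, 0, 0, 0], [0, 0.003, 0.001, -0.15, 0, 0, 0]]}}

```text
t: 8.83
tool_pos: [0.6047, -0.0841, 0.1776]
ee_rot: [0.182, 3.135, -0.0]
contact_force: [-0.2, 0.3, -1.2]
gripper_width: 0.618
gripper_force: 64.6
```

>>> {"op": "jog_arm", "data": {"motion": [[0.8, 0, 0, 0, 0, 0, 0], [0.8, 0, 0, 0, 0, 0, 0], [0.8, 0, 0, 0, 0, 0, 0], [0.8, 0, 0, 0.05, 0, 0, 0], [0.8, 0, 0, 0.12, 0, 0, 0], [0.8, 0, 0, 0.2, 0, 0, 0], [0.8, 0, 0, 0.2, 0, 0, 0]]}}

```text
t: 9.42
tool_pos: [0.6072, -0.0838, 0.2872]
ee_rot: [0.178, 3.119, -0.005]
contact_force: [2.2, -0.7, 1.6]
gripper_width: 0.8
gripper_force: 0.0
```

>>> {"op": "jog_arm", "data": {"motion": [[0.8, -0.36, -0.095, 0, 0, 0, 0.4], [1, -0.36, -0.095, 0, 0, 0, 0.4], [1, -0.36, -0.095, 0, 0, 0, 0.4], [1, -0.36, -0.095, 0, 0, 0, 0.4], [1, -0.36, -0.095, 0, 0, 0, 0.4], [1, -0.36, -0.095, 0, 0, 0, 0.4], [1, -0.36, -0.095, 0, 0, 0, 0.4], [1, -0.36, -0.095, 0, 0, 0, 0.4]]}}

```text
t: 10.08
tool_pos: [0.4255, -0.1309, 0.2774]
ee_rot: [-0.149, 3.136, -0.001]
contact_force: [0.4, -0.4, 0.1]
gripper_width: 0.997
gripper_force: 0.0
```

```bash
python3 - <<'E'
from h import *
s=r.read_state();print(s["tool_pos"],s["ee_rot"],s["gripper_width"])
c=cams.get_calibration("wrist");p,d=cams.snapshot("wrist");p=p.copy()
a=np.radians(5.3);o=np.array([.411,-.133]);ex=np.array([np.cos(a),np.sin(a)])
for s,h in((-40,.024),(0,.024),(15,.024),(40,.030)):
    u,v=wproj([*(o+ex*s/1000),h],c);cv2.circle(p,(int(u),int(v)),3,(255,0,0),1)
cv2.imwrite("pics/w4.png",p[:,:,::-1])
E
```

```text
[ 0.42547562 -0.13092988  0.27740481] [-1.49272861e-01  3.13587957e+00 -8.41634372e-04] 0.9970478741880955
```

View pics/w4.png

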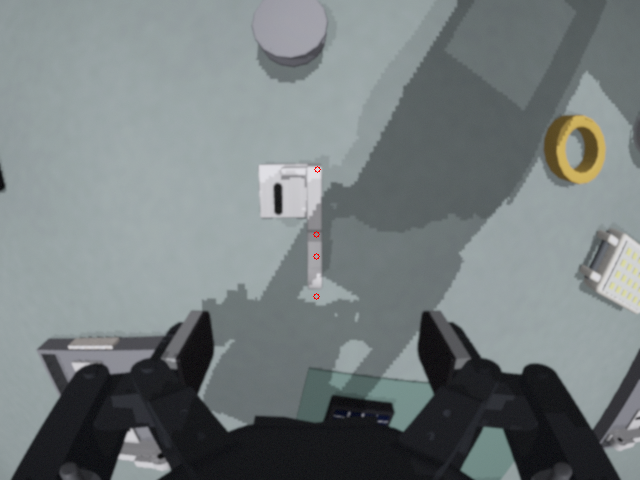

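Web at u 308–322, v 165–290; prediction is within 3 mm. Grasping.

>>> {"op": "jog_arm", "data": {"motion": [[1, -0.002, 0, -0.06, 0, 0, 0], [1, -0.002, 0, -0.13, 0, 0, 0], [1, -0.002, 0, -0.18, 0, 0, 0], [1, -0.002, 0, -0.196, 0, 0, 0], [1, -0.002, 0, -0.196, 0, 0, 0], [0, -0.002, 0, -0.196, 0, 0, 0], [0, -0.002, 0, -0.196, 0, 0, 0], [0, -0.002, 0, -0.196, 0, 0, 0]]}}

```text
t: 10.8
tool_pos: [0.425, -0.1313, 0.1808]
ee_rot: [-0.15, 3.134, -0.003]
contact_force: [0.2, -0.1, -0.1]
gripper_width: 0.607
gripper_force: 0.0
```

>>> {"op": "jog_arm", "data": {"motion": [[0, 0, 0, 0, 0, 0, 0], [0, 0, 0, 0, 0, 0, 0], [0, 0, 0, 0, 0, 0, 0], [0, 0, 0, 0, 0, 0, 0], [0, 0, 0, 0, 0, 0, 0]]}}

```text
t: 11.22
tool_pos: [0.4241, -0.1311, 0.1795]
ee_rot: [-0.149, 3.137, -0.001]
contact_force: [-0.7, -0.5, 4.7]
gripper_width: 0.091
gripper_force: 58.9
```

>>> {"op": "jog_arm", "data": {"motion": [[0, 0, 0, 0.08, 0, 0, 0], [0, 0, 0, 0.15, 0, 0, 0], [0, 0.17, 0.414, 0.16, 0, 0, -0.15], [0, 0.17, 0.414, 0.16, 0, 0, -0.15], [0, 0.17, 0.414, 0.16, 0, 0, -0.15], [0, 0.17, 0.414, 0.16, 0, 0, -0.15], [0, 0.17, 0.414, 0.16, 0, 0, -0.15], [0, 0.17, 0.414, 0.16, 0, 0, -0.15]]}}

```text
t: 11.88
tool_pos: [0.5097, 0.0803, 0.2586]
ee_rot: [-0.032, 3.141, 0.004]
contact_force: [0.0, -0.1, -0.8]
gripper_width: 0.09
gripper_force: 58.8
```

>>> {"op": "jog_arm", "data": {"motion": [[0, 0.17, 0.414, 0, 0, 0, -0.15], [0, 0.17, 0.414, 0, 0, 0, -0.15], [0, 0.17, 0.414, 0, 0, 0, -0.15], [0, 0.17, 0.414, 0, 0, 0, -0.15], [0, 0.17, 0.414, 0, 0, 0, -0.15], [0, 0.17, 0.414, 0, 0, 0, -0.15], [0, 0.17, 0.414, 0, 0, 0, -0.15], [0, 0.17, 0.414, 0, 0, 0, -0.15]]}}

```text
t: 12.55
tool_pos: [0.5936, 0.2838, 0.2574]
ee_rot: [-0.094, -3.138, 0.002]
contact_force: [-0.7, 0.3, -0.1]
gripper_width: 0.09
gripper_force: 59.0
```

```bash
python3 - <<'E'
from h import *
s=r.read_state();print(s["tool_pos"],s["ee_rot"],s["gripper_width"])
p,d=cams.snapshot("wrist")
cv2.imwrite("pics/w5.png",p[:,:,::-1])
E
```

```text
[0.59356539 0.28384635 0.25741312] [-9.43882656e-02 -3.13814922e+00  2.16307068e-03] 0.08976717775746211
```

View pics/w5.png

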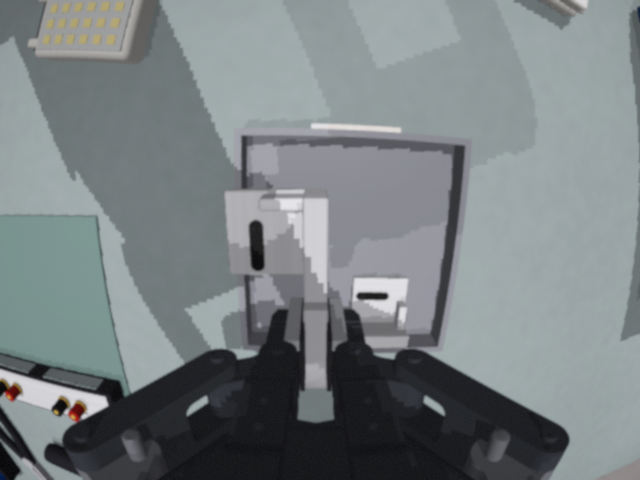

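The held bracket is square to the tray, but the parallax makes its side margin hard to judge. I'll project this view onto the floor level.

```bash
cat >> h.py <<'E'
def wray(uv,h,c):
    K,R,t=map(np.array,(c["camera_matrix"],c["R"],c["t"]));a=(np.array(uv)-K[:2,2])/np.diag(K)[:2];th=np.linalg.norm(a)
    q=np.r_[a/th*np.sin(th),np.cos(th)]@R;o=-R.T@t;return (o+q*((h-o[2])/q[2]))[:2]
E
python3 - <<'E'
from h import *
c=cams.get_calibration("wrist")
for n,uv,h in [("front-left inner top",(246,135),.022),("front-right top outer",(470,140),.022),("front-left outer top",(236,130),.022),("back-left outer",(247,350),.022),
 ("foot outer front",(225,191),.083),("foot outer rear",(230,273),.083),("web front",(327,193),.1)]:
    print(n,np.round(wray(uv,h,c),4))
E
```

```text
front-left inner top [0.5139 0.2475]
front-right top outer [0.5217 0.3747]
front-left outer top [0.5106 0.2421]
back-left outer [0.6498 0.2319]
foot outer front [0.5358 0.2484]
foot outer rear [0.5709 0.246 ]
web front [0.5367 0.2887]
```

Tray corners agree with the top view to about 5 mm. The foot's side margin is only about 4 mm, so I shift +10 mm in y and −8 mm in x before lowering.

>>> {"op": "jog_arm", "data": {"motion": [[0, -0.016, 0.02, -0.02, 0, 0, 0], [0, -0.016, 0.02, -0.08, 0, 0, 0], [0, -0.016, 0.02, -0.12, 0, 0, 0], [0, -0.016, 0.02, -0.14, 0, 0, 0], [0, -0.016, 0.02, -0.15, 0, 0, 0], [0, -0.016, 0.02, -0.15, 0, 0, 0], [0, -0.016, 0.02, -0.15, 0, 0, 0]]}}

```text
t: 13.18
tool_pos: [0.5856, 0.2926, 0.1842]
ee_rot: [0.099, 3.139, 0.001]
contact_force: [0.3, -0.2, -1.5]
gripper_width: 0.09
gripper_force: 59.1
```

>>> {"op": "jog_arm", "data": {"motion": [[0.35, 0, 0, 0, 0, 0, 0], [0.35, 0, 0, 0, 0, 0, 0], [0.35, 0, 0, 0, 0, 0, 0], [0.35, 0, 0, 0.03, 0, 0, 0], [0.35, 0, 0, 0.1, 0, 0, 0], [0.4, 0, 0, 0.17, 0, 0, 0], [0.4, 0, 0, 0.2, 0, 0, 0], [0.4, 0, 0, 0.2, 0, 0, 0]]}}

```text
t: 13.85
tool_pos: [0.5871, 0.2936, 0.2908]
ee_rot: [0.097, 3.129, 0.008]
contact_force: [0.3, 0.6, 1.1]
gripper_width: 0.399
gripper_force: 0.0
```

>>> {"op": "jog_arm", "data": {"motion": [[0.4, -0.16, -0.024, 0, 0, 0, -1], [1, -0.16, -0.024, 0, 0, 0, -1], [1, -0.16, -0.024, 0, 0, 0, -1], [1, -0.16, -0.024, 0, 0, 0, -1], [1, -0.16, -0.024, 0, 0, 0, -1]]}}

```text
t: 14.27
tool_pos: [0.5047, 0.2809, 0.2822]
ee_rot: [-0.91, -3.005, 0.002]
contact_force: [0.8, -0.4, -0.3]
gripper_width: 0.939
gripper_force: 0.0
```

>>> {"op": "jog_arm", "data": {"motion": [[1, -0.16, -0.024, 0, 0, 0, -1], [1, -0.16, -0.024, 0, 0, 0, -1], [1, -0.16, -0.024, 0, 0, 0, -1], [1, -0.16, -0.024, 0, 0, 0, -1], [1, -0.16, -0.024, 0, 0, 0, -1]]}}

```text
t: 14.68
tool_pos: [0.4254, 0.2691, 0.2832]
ee_rot: [-1.655, -2.67, 0.001]
contact_force: [-0.1, -0.2, 0.6]
gripper_width: 1.003
gripper_force: 0.0
```

>>> {"op": "jog_arm", "data": {"motion": [[1, -0.16, -0.024, 0, 0, 0, -1], [1, -0.16, -0.024, 0, 0, 0, -1], [1, -0.16, -0.024, 0, 0, 0, -1], [1, -0.16, -0.024, 0, 0, 0, -1], [1, -0.16, -0.024, 0, 0, 0, -1], [1, -0.16, -0.024, 0, 0, 0, -1]]}}

```text
t: 15.18
tool_pos: [0.3463, 0.2573, 0.284]
ee_rot: [2.285, 2.156, 0.001]
contact_force: [-0.6, -0.2, -0.1]
gripper_width: 1.0
gripper_force: 0.0
```

```bash
python3 - <<'E'
from h import *
s=r.read_state();print(s["tool_pos"],s["ee_rot"],s["gripper_width"])
c=cams.get_calibration("wrist");p,d=cams.snapshot("wrist");q=p.copy()
a=np.radians(86.7);o=np.array([.344,.257]);ex=np.array([np.cos(a),np.sin(a)]);ey=np.array([-ex[1],ex[0]])
for i,j in((0,0),(35.5,0),(-35.5,0),(0,19),(0,-19)):
    u,v=wproj([*(o+(ex*i+ey*j)/1000),.0095],c);cv2.circle(q,(int(u),int(v)),3,(255,0,0),1)
cv2.imwrite("pics/w6.png",q[:,:,::-1])
E
```

```text
[0.34632736 0.25727123 0.28398263] [2.28463199e+00 2.15605677e+00 1.05321252e-03] 0.9998612490163783
```

View pics/w6.png

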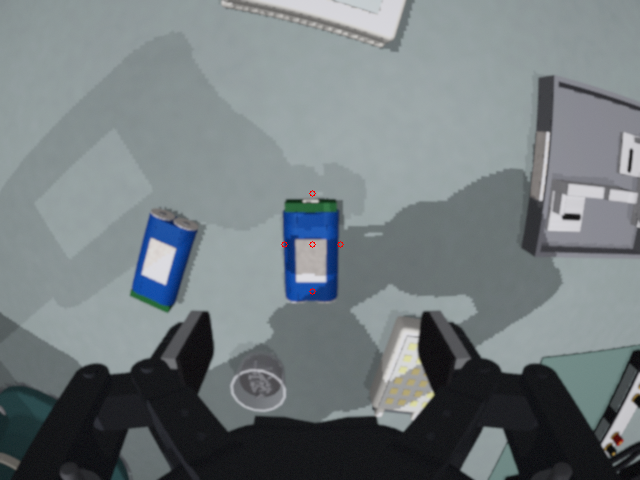

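Target pack at u 283–340, v 199–302, 5 mm short of the prediction towards −y. The bracket stands in the tray at right. Grasping.

>>> {"op": "jog_arm", "data": {"motion": [[1, -0.004, -0.009, -0.07, 0, 0, 0], [1, -0.004, -0.009, -0.14, 0, 0, 0], [1, -0.004, -0.009, -0.2, 0, 0, 0], [1, -0.004, -0.009, -0.224, 0, 0, 0], [1, -0.004, -0.009, -0.224, 0, 0, 0], [1, -0.004, -0.009, -0.224, 0, 0, 0], [0, -0.004, -0.009, -0.224, 0, 0, 0], [0, -0.004, -0.009, -0.224, 0, 0, 0]]}}

```text
t: 15.9
tool_pos: [0.3449, 0.2532, 0.1736]
ee_rot: [2.287, 2.152, 0.006]
contact_force: [0.4, 0.3, 0.6]
gripper_width: 0.747
gripper_force: 0.0
```

>>> {"op": "jog_arm", "data": {"motion": [[0, 0, 0, 0, 0, 0, 0], [0, 0, 0, 0, 0, 0, 0], [0, 0, 0, 0, 0, 0, 0], [0, 0, 0, 0, 0, 0, 0], [0, 0, 0, 0, 0, 0, 0]]}}

```text
t: 16.32
tool_pos: [0.3444, 0.253, 0.1733]
ee_rot: [2.288, 2.151, 0.005]
contact_force: [-0.5, 0.5, 6.5]
gripper_width: 0.417
gripper_force: 59.8
```

>>> {"op": "jog_arm", "data": {"motion": [[0, 0, 0, 0.08, 0, 0, 0], [0, 0, 0, 0.15, 0, 0, 0], [0, 0.178, -0.172, 0.16, 0, 0, 0.967], [0, 0.178, -0.172, 0.16, 0, 0, 0.967], [0, 0.178, -0.172, 0.16, 0, 0, 0.967], [0, 0.178, -0.172, 0.16, 0, 0, 0.967], [0, 0.178, -0.172, 0.16, 0, 0, 0.967]]}}

```text
t: 16.9
tool_pos: [0.435, 0.1643, 0.2522]
ee_rot: [1.674, 2.655, 0.001]
contact_force: [-0.0, 2.0, -1.3]
gripper_width: 0.421
gripper_force: 60.6
```

>>> {"op": "jog_arm", "data": {"motion": [[0, 0.178, -0.172, 0, 0, 0, 0.967], [0, 0.178, -0.172, 0, 0, 0, 0.967], [0, 0.178, -0.172, 0, 0, 0, 0.967], [0, 0.178, -0.172, 0, 0, 0, 0.967], [0, 0.178, -0.172, 0, 0, 0, 0.967]]}}

```text
t: 17.32
tool_pos: [0.5232, 0.0787, 0.2514]
ee_rot: [0.959, 2.992, -0.0]
contact_force: [-1.1, -0.6, -1.2]
gripper_width: 0.419
gripper_force: 60.6
```

>>> {"op": "jog_arm", "data": {"motion": [[0, 0.178, -0.172, 0, 0, 0, 0.967], [0, 0.178, -0.172, 0, 0, 0, 0.967], [0, 0.178, -0.172, 0, 0, 0, 0.967], [0, 0.178, -0.172, 0, 0, 0, 0.967], [0, 0.178, -0.172, 0, 0, 0, 0.967], [0, 0.178, -0.172, 0, 0, 0, 0.967], [0, 0.178, -0.172, 0, 0, 0, 0.967]]}}

```text
t: 17.9
tool_pos: [0.6098, -0.0039, 0.2515]
ee_rot: [-0.181, -3.135, -0.001]
contact_force: [-0.2, 0.3, -0.8]
gripper_width: 0.42
gripper_force: 60.6
```

```bash
python3 - <<'E'
from h import *
s=r.read_state();print(s["tool_pos"],s["ee_rot"],s["gripper_width"])
c=cams.get_calibration("wrist");p,d=cams.snapshot("wrist");q=p.copy()
o=np.array([.632,-.0075]);ex=np.array([.994,-.108]);ey=np.array([.108,.994])
for i,j,h in((-90,0,3),(-90,130,3),(-90,-130,3),(50,0,25),(-20,-80,18),(-70,-52.5,18),(-70,-107.5,18),(70,89.5,41),(70,-9.5,41)):
    u,v=wproj([*(o+(ex*i+ey*j)/1000),h/1000],c);cv2.circle(q,(int(u),int(v)),3,(255,0,0),1)
cv2.imwrite("pics/w7.png",q[:,:,::-1])
E
```

```text
[ 0.60980623 -0.00394075  0.25153732] [-1.81163574e-01 -3.13502161e+00 -1.20144547e-03] 0.4201279811122002
```

View pics/w7.png

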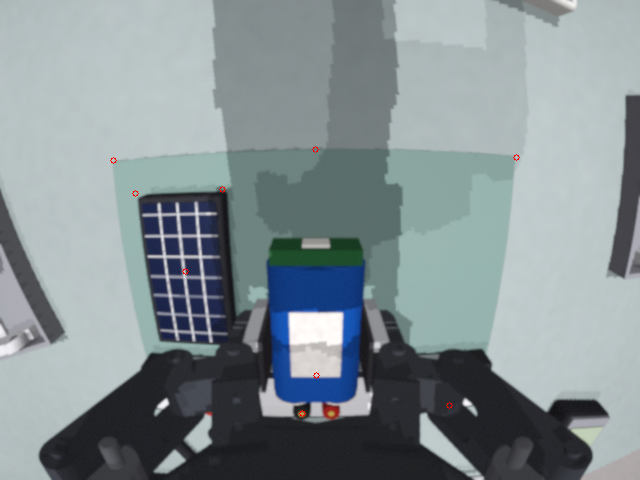

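Mat corners match the prediction within 2 px. The panel lies about 3 mm from its ideal spot, well inside tolerance. Laying down the pack.

>>> {"op": "jog_arm", "data": {"motion": [[0, 0.004, -0.003, -0.06, 0, 0, 0], [0, 0.004, -0.003, -0.11, 0, 0, 0], [0, 0.004, -0.003, -0.135, 0, 0, 0], [0, 0.004, -0.003, -0.147, 0, 0, 0], [0, 0.004, -0.003, -0.15, 0, 0, 0], [0, 0.004, -0.003, -0.15, 0, 0, 0], [0, 0.004, -0.003, -0.15, 0, 0, 0]]}}

```text
t: 18.53
tool_pos: [0.6131, -0.0066, 0.1779]
ee_rot: [0.178, 3.134, 0.0]
contact_force: [0.3, 0.7, -0.0]
gripper_width: 0.42
gripper_force: 60.7
```

>>> {"op": "jog_arm", "data": {"motion": [[0.57, 0, 0, 0, 0, 0, 0], [0.57, 0, 0, 0, 0, 0, 0], [0.57, 0, 0, 0, 0, 0, 0], [0.57, 0, 0, 0.05, 0, 0, 0], [0.57, 0, 0, 0.12, 0, 0, 0], [0.57, 0, 0, 0.2, 0, 0, 0], [0.57, 0, 0, 0.22, 0, 0, 0], [0.57, 0, 0, 0.22, 0, 0, 0]]}}

```text
t: 19.2
tool_pos: [0.6142, -0.0071, 0.2932]
ee_rot: [0.178, 3.125, -0.001]
contact_force: [1.6, -0.8, 0.2]
gripper_width: 0.571
gripper_force: 0.0
```

>>> {"op": "jog_arm", "data": {"motion": [[0.6, -0.096, 0.075, 0, 0, 0, -0.832], [1, -0.096, 0.075, 0, 0, 0, -0.832], [1, -0.096, 0.075, 0, 0, 0, -0.832], [1, -0.096, 0.075, 0, 0, 0, -0.832], [1, -0.096, 0.075, 0, 0, 0, -0.832]]}}

```text
t: 19.62
tool_pos: [0.5641, 0.0309, 0.2851]
ee_rot: [-0.852, -3.021, 0.001]
contact_force: [-0.6, -0.4, -0.4]
gripper_width: 1.002
gripper_force: 0.0
```

>>> {"op": "jog_arm", "data": {"motion": [[1, -0.096, 0.075, 0, 0, 0, -0.832], [1, -0.096, 0.075, 0, 0, 0, -0.832], [1, -0.096, 0.075, 0, 0, 0, -0.832], [1, -0.096, 0.075, 0, 0, 0, -0.832], [1, -0.096, 0.075, 0, 0, 0, -0.832]]}}

```text
t: 20.03
tool_pos: [0.5164, 0.0682, 0.2857]
ee_rot: [-1.483, -2.768, 0.001]
contact_force: [-0.5, -0.0, -0.1]
gripper_width: 1.004
gripper_force: 0.0
```

>>> {"op": "jog_arm", "data": {"motion": [[1, -0.096, 0.075, 0, 0, 0, -0.832], [1, -0.096, 0.075, 0, 0, 0, -0.832], [1, -0.096, 0.075, 0, 0, 0, -0.832], [1, -0.096, 0.075, 0, 0, 0, -0.832], [1, -0.096, 0.075, 0, 0, 0, -0.832]]}}

```text
t: 20.45
tool_pos: [0.4686, 0.1056, 0.2861]
ee_rot: [-2.046, -2.383, 0.001]
contact_force: [-0.2, 0.2, -0.3]
gripper_width: 1.005
gripper_force: 0.0
```

>>> {"op": "jog_arm", "data": {"motion": [[1, -0.096, 0.075, 0, 0, 0, -0.832], [1, -0.096, 0.075, 0, 0, 0, -0.832], [1, -0.096, 0.075, 0, 0, 0, -0.832], [1, -0.096, 0.075, 0, 0, 0, -0.832], [1, -0.096, 0.075, 0, 0, 0, -0.832], [1, -0.096, 0.075, 0, 0, 0, -0.832]]}}

```text
t: 20.95
tool_pos: [0.421, 0.1429, 0.2865]
ee_rot: [-2.511, -1.888, 0.001]
contact_force: [0.2, -0.3, 0.4]
gripper_width: 1.001
gripper_force: 0.0
```

```bash
python3 - <<'E'
from h import *
s=r.read_state();print(s["tool_pos"],s["ee_rot"],s["gripper_width"])
c=cams.get_calibration("wrist");p,d=cams.snapshot("wrist");q=p.copy()
a=np.radians(73.7);o=np.array([.421,.144]);ex=np.array([np.cos(a),np.sin(a)]);ey=np.array([-ex[1],ex[0]])
for i,j in((0,0),(46,0),(-46,0),(0,28),(0,-28)):
    u,v=wproj([*(o+(ex*i+ey*j)/1000),.026],c);cv2.circle(q,(int(u),int(v)),3,(255,0,0),1)
cv2.imwrite("pics/w8.png",q[:,:,::-1])
E
```

```text
[0.42102467 0.14293451 0.28647628] [-2.51125767e+00 -1.88752610e+00  5.95603806e-04] 1.0011926093087027
```

View pics/w8.png

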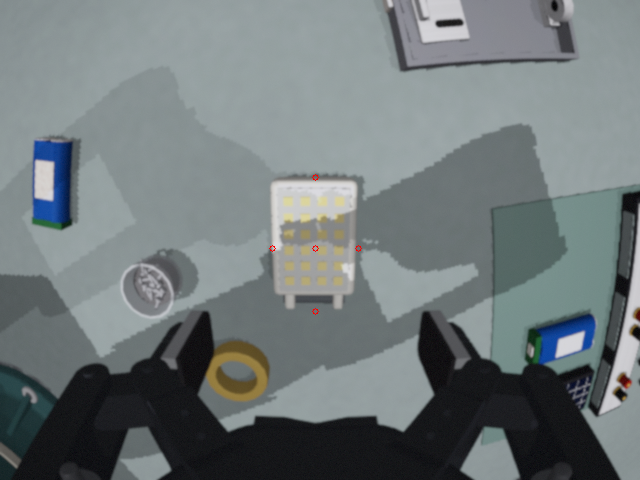

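Lamp at u 271–357, v 178–308, right on the prediction. The pack lies on the mat at (560,340). Grasping.

>>> {"op": "jog_arm", "data": {"motion": [[1, 0, 0.002, -0.07, 0, 0, 0], [1, 0, 0.002, -0.14, 0, 0, 0], [1, 0, 0.002, -0.2, 0, 0, 0], [1, 0, 0.002, -0.22, 0, 0, 0], [1, 0, 0.002, -0.22, 0, 0, 0], [1, 0, 0.002, -0.22, 0, 0, 0], [0, 0, 0.002, -0.22, 0, 0, 0], [0, 0, 0.002, -0.22, 0, 0, 0]]}}

```text
t: 21.67
tool_pos: [0.4221, 0.1443, 0.1791]
ee_rot: [2.513, 1.882, 0.007]
contact_force: [0.2, -0.7, 0.4]
gripper_width: 0.751
gripper_force: 0.0
```

>>> {"op": "jog_arm", "data": {"motion": [[0, 0, 0, 0, 0, 0, 0], [0, 0, 0, 0, 0, 0, 0], [0, 0, 0, 0, 0, 0, 0], [0, 0, 0, 0, 0, 0, 0]]}}

```text
t: 22.0
tool_pos: [0.422, 0.1444, 0.1793]
ee_rot: [2.513, 1.882, 0.007]
contact_force: [-0.1, -0.5, 7.2]
gripper_width: 0.64
gripper_force: 66.5
```

>>> {"op": "jog_arm", "data": {"motion": [[0, 0, 0, 0.08, 0, 0, 0], [0, 0, 0, 0.15, 0, 0, 0], [0, 0.1325, -0.047, 0.16, 0, 0, -0.888], [0, 0.1325, -0.047, 0.16, 0, 0, -0.888], [0, 0.1325, -0.047, 0.16, 0, 0, -0.888], [0, 0.1325, -0.047, 0.16, 0, 0, -0.888], [0, 0.1325, -0.047, 0.16, 0, 0, -0.888]]}}

```text
t: 22.58
tool_pos: [0.4874, 0.1203, 0.2571]
ee_rot: [2.882, 1.25, 0.001]
contact_force: [0.5, -0.3, -2.2]
gripper_width: 0.639
gripper_force: 65.6
```

>>> {"op": "jog_arm", "data": {"motion": [[0, 0.1325, -0.047, 0, 0, 0, -0.888], [0, 0.1325, -0.047, 0, 0, 0, -0.888], [0, 0.1325, -0.047, 0, 0, 0, -0.888], [0, 0.1325, -0.047, 0, 0, 0, -0.888], [0, 0.1325, -0.047, 0, 0, 0, -0.888]]}}

```text
t: 23.0
tool_pos: [0.5534, 0.097, 0.2565]
ee_rot: [3.092, 0.557, -0.001]
contact_force: [-0.8, 0.5, -1.7]
gripper_width: 0.637
gripper_force: 65.6
```

>>> {"op": "jog_arm", "data": {"motion": [[0, 0.1325, -0.047, 0, 0, 0, -0.888], [0, 0.1325, -0.047, 0, 0, 0, -0.888], [0, 0.1325, -0.047, 0, 0, 0, -0.888], [0, 0.1325, -0.047, 0, 0, 0, -0.888], [0, 0.1325, -0.047, 0, 0, 0, -0.888], [0, 0.1325, -0.047, 0, 0, 0, -0.888], [0, 0.1325, -0.047, 0, 0, 0, -0.888]]}}

```text
t: 23.58
tool_pos: [0.6191, 0.074, 0.2568]
ee_rot: [3.137, -0.165, -0.0]
contact_force: [0.0, 0.0, -1.4]
gripper_width: 0.641
gripper_force: 65.6
```

>>> {"op": "jog_arm", "data": {"motion": [[0, 0.003, 0.001, -0.06, 0, 0, 0], [0, 0.003, 0.001, -0.11, 0, 0, 0], [0, 0.003, 0.001, -0.135, 0, 0, 0], [0, 0.003, 0.001, -0.146, 0, 0, 0], [0, 0.003, 0.001, -0.149, 0, 0, 0], [0, 0.003, 0.001, -0.149, 0, 0, 0], [0, 0.003, 0.001, -0.149, 0, 0, 0]]}}

```text
t: 24.17
tool_pos: [0.6213, 0.0742, 0.1831]
ee_rot: [-3.137, 0.17, -0.003]
contact_force: [-0.3, 0.2, -1.6]
gripper_width: 0.637
gripper_force: 65.6
```

>>> {"op": "jog_arm", "data": {"motion": [[0.77, 0, 0, 0, 0, 0, 0], [0.77, 0, 0, 0, 0, 0, 0], [0.77, 0, 0, 0, 0, 0, 0], [0.77, 0, 0, 0.05, 0, 0, 0], [0.77, 0, 0, 0.12, 0, 0, 0], [0.77, 0, 0, 0.2, 0, 0, 0], [0.77, 0, 0, 0.22, 0, 0, 0], [0.77, 0, 0, 0.22, 0, 0, 0]]}}

```text
t: 24.83
tool_pos: [0.6224, 0.0742, 0.2989]
ee_rot: [-3.136, 0.172, -0.019]
contact_force: [-0.6, -0.1, 0.5]
gripper_width: 0.77
gripper_force: 0.0
```

>>> {"op": "jog_arm", "data": {"motion": [[0.8, -0.5, 0, 0.2, 0, 0, 0], [0.8, -0.5, 0, 0.2, 0, 0, 0], [0.8, -0.5, 0, 0.2, 0, 0, 0], [0.8, -0.5, 0, 0.2, 0, 0, 0], [0.8, -0.5, 0, 0.2, 0, 0, 0], [0.8, -0.5, 0, 0.2, 0, 0, 0], [0.8, -0.5, 0, 0.2, 0, 0, 0], [0.8, -0.5, 0, 0.2, 0, 0, 0]]}}

```text
t: 25.5
tool_pos: [0.3683, 0.0743, 0.3936]
ee_rot: [-3.137, 0.171, -0.005]
contact_force: [-0.1, -0.4, -0.6]
gripper_width: 0.797
gripper_force: 0.0
```

```bash
python3 - <<'E'
from h import *
s=r.read_state();print(s["tool_pos"],s["contact_force"])
p,d=cams.snapshot("top");w,_=cams.snapshot("scene")
cv2.imwrite("pics/f1.png",cv2.resize(np.vstack([p[70:230,80:560]]),(800,267),interpolation=3)[:,:,::-1])
a=cv2.resize(p[70:230,80:560],(800,267),interpolation=3);b=cv2.resize(w[170:470,120:460],(370,326))
out=np.zeros((593,800,3),np.uint8);out[:267]=a;out[267:593,:370]=b
cv2.imwrite("pics/f1.png",out[:,:,::-1])
E
```

```text
[0.3682841  0.07430413 0.39355811] [-0.07596323 -0.36074724 -0.60807312]
```

View pics/f1.png

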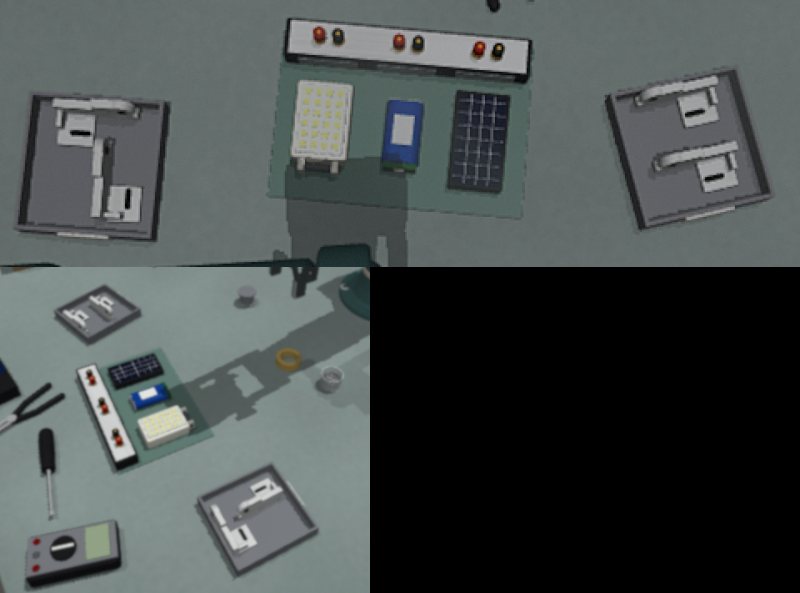

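All three lie square on their lines: lamp (322,122), pack (403,137), panel (479,140). Both brackets stand on their feet in the matching trays. Handing in.

```bash
python3 -c "
from bench import r
print(r.finish_job())"
```

```text
the job is handed in; nothing more can be done
None
```

I handed the job in at about 25.6 s; no verdict came back. In the last pictures the lamp head, battery pack and solar panel lie face up and square in front of the left, middle and right terminals, and each bracket stands on its foot in the tray of its own hand.

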